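Sort the reagent cartridges into their colour-coded lanes

TASK

Three reagent cartridges stand in the wrong lanes of the analyser's carrier, and the green-capped one is still on the bench. Put every cartridge fully down into the lane of its cap's colour. Keep the cartridges upright, never stand the three that are already loaded on the bench (the empty lane gives room to swap them), and leave the conical flask and the dropper bottle where they are.

Things in the scene. Friction and masses are not known exactly. Their poses are not given: they have to be found in the camera images.
- cartridge_red: Reagent cartridge, white flat-sided bottle with red screw cap and red label stripes; 46 (own x) x 35 (own y) x 91 mm, 0.14 kg. Origin: centre of underside, z up. Side faces vertical from 10 to 62 mm up; the lowest 10 mm taper in by 4 mm, above 62 mm it narrows to the cap (28 mm across, 75 to 91 mm up). Either way round is right. At first in a wrong lane.
- cartridge_blue: Reagent cartridge, white flat-sided bottle with blue screw cap and blue label stripes; 46 (own x) x 35 (own y) x 91 mm, 0.14 kg. Origin: centre of underside, z up. Side faces vertical from 10 to 62 mm up; the lowest 10 mm taper in by 4 mm, above 62 mm it narrows to the cap (28 mm across, 75 to 91 mm up). Either way round is right. At first in a wrong lane.
- cartridge_yellow: Reagent cartridge, white flat-sided bottle with yellow screw cap and yellow label stripes; 46 (own x) x 35 (own y) x 91 mm, 0.14 kg. Origin: centre of underside, z up. Side faces vertical from 10 to 62 mm up; the lowest 10 mm taper in by 4 mm, above 62 mm it narrows to the cap (28 mm across, 75 to 91 mm up). Either way round is right. At first in a wrong lane.
- cartridge_green: Reagent cartridge, white flat-sided bottle with green screw cap and green label stripes; 46 (own x) x 35 (own y) x 91 mm, 0.14 kg. Origin: centre of underside, z up. Side faces vertical from 10 to 62 mm up; the lowest 10 mm taper in by 4 mm, above 62 mm it narrows to the cap (28 mm across, 75 to 91 mm up). Either way round is right. At first on the bench left of the carrier.
- lane_red: The carrier's red lane: fixed slot with red floor and red sloping end tabs. Origin: centre of its floor, 22 mm over the bench (a seated cartridge has its origin there); x along slot. Inside 52 (x) x 40 (y) mm; side walls 25, end stops 12 mm high. Lanes lie side by side along y, 44 mm apart, in any order; 25 mm past the outer ones a cheek and handle, 50 mm high. Holds a wrong one at first.
- lane_blue: The carrier's blue lane: fixed slot with blue floor and blue sloping end tabs. Origin: centre of its floor, 22 mm over the bench (a seated cartridge has its origin there); x along slot. Inside 52 (x) x 40 (y) mm; side walls 25, end stops 12 mm high. Lanes lie side by side along y, 44 mm apart, in any order; 25 mm past the outer ones a cheek and handle, 50 mm high. Holds a wrong one at first.
- lane_yellow: The carrier's yellow lane: fixed slot with yellow floor and yellow sloping end tabs. Origin: centre of its floor, 22 mm over the bench (a seated cartridge has its origin there); x along slot. Inside 52 (x) x 40 (y) mm; side walls 25, end stops 12 mm high. Lanes lie side by side along y, 44 mm apart, in any order; 25 mm past the outer ones a cheek and handle, 50 mm high. Holds a wrong one at first.
- lane_green: The carrier's green lane: fixed slot with green floor and green sloping end tabs. Origin: centre of its floor, 22 mm over the bench (a seated cartridge has its origin there); x along slot. Inside 52 (x) x 40 (y) mm; side walls 25, end stops 12 mm high. Lanes lie side by side along y, 44 mm apart, in any order; 25 mm past the outer ones a cheek and handle, 50 mm high. Empty at first.
- conical_flask: Bystander: small clear glass conical flask, 64 mm across, 106 mm high, behind the carrier. Origin: centre of its underside.
- dropper_bottle: Bystander: small white dropper bottle with a black cap, 33 mm across, 78 mm high, to the right of the carrier. Origin: centre of its underside.

How it is judged:
At the end, for the whole second after the job is handed in: Each of the four cartridges stands at rest and upright (within 0.1 rad) on the floor of the lane of its own colour: underside within 4 mm of the lane floor, centre within 8 mm of the lane's centre (horizontal distance between cartridge_red and lane_red below 0.008 m and z of cartridge_red in the frame of lane_red between -0.004 and 0.004 m and angle between each of cartridge_red, cartridge_blue, cartridge_yellow, cartridge_green's own z axis and vertical below 0.1 rad and linear speed of each of cartridge_red, cartridge_blue, cartridge_yellow, cartridge_green below 0.02 m/s and horizontal distance between cartridge_blue and lane_blue below 0.008 m and z of cartridge_blue in the frame of lane_blue between -0.004 and 0.004 m and horizontal distance between cartridge_yellow and lane_yellow below 0.008 m and z of cartridge_yellow in the frame of lane_yellow between -0.004 and 0.004 m and horizontal distance between cartridge_green and lane_green below 0.008 m and z of cartridge_green in the frame of lane_green between -0.004 and 0.004 m); the robot touches nothing.
It fails at once if a cartridge is tipped over (leans more than 0.6 rad) (angle between any of cartridge_red, cartridge_blue, cartridge_yellow, cartridge_green's own z axis and vertical above 0.6 rad).
It fails at once if a cartridge that was in the carrier (red, blue or yellow) is put down on the bench (height (world z) of any of cartridge_red, cartridge_blue, cartridge_yellow below 0.01 m).
It fails at once if the conical flask or the dropper bottle is moved by more than 30 mm (distance of any of conical_flask, dropper_bottle from where it was at the start of the episode above 0.03 m).
It also fails if it takes over 109 s, if anything falls off the work surface, if the arm or the gripper's body presses on something with over 40 N, if the wrist force passes 120 N, or if a joint passes its speed limit or range.

ROBOT

A 7-joint arm with a two-finger parallel gripper is mounted at the origin on a cart in front of the work surface, level with it; the furniture and walls round the work are solid. World frame = base frame: x ahead of the robot, y to its left, z up, the work surface at z = 0. Lengths are in m, angles in rad, forces in N, time in s.
With the tool pointing down it reaches from about 0.4 to 0.875 m from the base axis. Payload 4.4 kg.
Tool frame: the origin (TCP) lies at the very end of the fingers, on their centre line; the grasp point (between the pads) lies 19 mm behind it (env.grasp_offset is the z of the grasp point in the tool frame, in m); z points along the fingers, y is the line along which they close (so a half turn about z gives the same grasp; the last joint's range is limited). The gripper opens to 85 mm and grips with 20 to 120 N. Pads are 22 mm wide; open, the fingers measure 114 mm over their backs; the gripper's body (76 mm by 85 mm) begins 54 mm behind the grasp point. The pads swing forward as they close: fully open they stand 13 mm farther back than shut.
Start: joints at [1.119, 0.628, 0.038, 1.517, -0.027, 0.996, -0.02], TCP at [0.245, -0.602, 0.231] pointing down, gripper open.
Joint ranges: [-3.06, 3.06], [-0.37, 2.12], [-1.25, 1.32], [0.18, 2.47], [-1.1, 4.24], [0.23, 1.98], [-2.94, 2.94]. Speed limits (rad/s): [2.57, 2.57, 3.14, 3.14, 3.14, 3.14, 3.14].

INTERFACE

Orientations are given as a unit quaternion [x, y, z, w].
In Python, from plant import env, capture, camera_params, search_frame, pinpoint gives the robot as it stands.
- The arm moves only by the tool play_rows, never from a script. Its argument "increments" is a list of rows, each a list of 2 entries, a list of its own where there are three numbers: the shift along the tool's x, y, z in units of 400 mm (1.0 is 400 mm), then the turn, a rotation vector about the tool's x, y, z in units of 2 pi rad (1.0 is 2 pi rad). In form: [[[tx, ty, tz], [rx, ry, rz]], ...]. A call has 1 to 8 rows; each row is the pose to reach, as a shift and turn from the pose commanded when the call began, along the tool's axes at that moment, turning the shorter way round; what a row does not reach only later rows make up. A row lasts 1/8 s, in which the tool goes at most 62.5 mm and 10.7 degrees, less where a joint would pass 70% of its speed; a pose out of reach is approached as far as the arm can. A call with a number of a shift or a turn outside -1 to 1 is refused whole. A call with a gripper value outside its range is refused whole. "fingers" is the gripper's target within -1 to 1 (shut at 1, half-way at 0, fully open at -1), set as the call begins (left out, the last holds). The fingers move at their own pace and stop on an object; "newtons" is the grip in N (left out, the last holds). Time passes only in rows, so rows that repeat a pose let the fingers close. It gives the time, the measured TCP pose, the force, the opening and the grip force at its end, in the units of the state.
- env.state(): the state, without advancing time (a new reading comes with each control period).
- capture(name): name is "scene" or "top" or "wrist"; returns (picture, depth): 400x640x3 uint8, red, green, blue; 400x640 float32, m along the optical axis (not along the pixel's ray), 0 where there is no reading.
- camera_params(name): a dict with "intrinsics" (3x3 intrinsics, pixels), "R" (3x3) and "t" (3): a world point X has camera coordinates R X + t; the wrist camera has in their place "hand_eye" (4x4, takes a point from camera to tool coordinates, whose origin is the TCP and whose axes are the flange's). Camera axes: x right, y down, z forward; pixel columns grow to the right and rows downward; lengths in m; the calibration is good to about 2 mm. A picture is of the moment at which its call begins: read the wrist's pose just before it. camera_params takes no time and is no camera call.
- env.hand_in(): hands the job in; it is judged then, once.
Trained networks look in the newest picture that a camera, given by its name, has taken for a name from the list of things; names that differ only in an ending like _2 or _b are one class to them, and where a whole thing is asked for, a point or a joint stands for the part that bears it (a point fixed in the world has none). Each returns a list of dicts, best first, with "confidence" (0 to 1); they miss things now and then, are a little off and sometimes report something else, mostly with a low value. They report only what shows in the picture. A call takes as long as a camera call.
- search_frame(camera, thing): "uv" ([column, row] in pixels, amid what is visible of it).
- pinpoint(camera, thing): "uv" ([column, row] in pixels: a listed point, or the origin of a listed thing).
The state is a dict: "t": time; "joint_positions": joint angles; "joint_vel": joint speeds; "effort": joint torques, N m; "ee_pos": TCP position; "tcp_rot": TCP orientation; "ft_force": force on the tool from outside, world axes, zero at the start; "moment": the same for the moment, N m; "gripper_width": finger opening in m; "grip_force": force on a finger pad.
Only numpy, scipy, OpenCV 4.12 (cv2) and the standard library are available. Lean on these libraries where they do the work, as an engineer would, in place of code of your own. Each camera call takes 0.05 s, during which the arm holds its last target. There are 200 camera calls.

## Working session

There is one attempt and no reset: what is moved stays moved. The work goes in short steps, Python scripts to look and compute and a tool call to move; the robot and the scene stay as the last step left them, time stands still between calls to the robot, and variables do not carry over. Pictures are saved under pics/ and viewed, at most 14 in all, crops included, and the job is handed in when it is done.

Besides the shell and the picture viewer there is one more tool, called by a JSON object that holds its "fn" and its "kwargs". play_rows: Moves the arm, as the interface text tells. Shifts and turns lie within -1 to 1; 1 stands for 400 mm of shift or 2 pi rad of turn. Its arguments: {"type":"object","properties":{"increments":{"type":"array","items":{"type":"array"}},"fingers":{"type":"number"},"newtons":{"type":"number"}},"required":["increments"]}

```bash
ls; mkdir -p pics
python3 - <<'E'
from plant import env,capture,camera_params
import cv2,numpy as np
np.set_printoptions(precision=4,suppress=True)
s=env.state();print({k:np.round(v,4) for k,v in s.items()}, env.grasp_offset)
a=[capture(n)[0] for n in("scene","top")]
for n,i in zip(("scene","top"),a): cv2.imwrite(f"pics/{n}0.png",i[...,::-1])
for n in("scene","top","wrist"):print(n,camera_params(n))
E
```

```text
pics
{'t': np.float64(0.0), 'joint_positions': array([ 1.1192,  0.6293,  0.0385,  1.5184, -0.027 ,  0.9963, -0.02  ]), 'joint_vel': array([-0.0005,  0.0015,  0.0001, -0.0001,  0.0008, -0.0003, -0.0004]), 'effort': array([  0.0011, -56.3406,   1.2263, -19.3446,   0.0111,   0.0106,
         0.    ]), 'ee_pos': array([ 0.2444, -0.6016,  0.2304]), 'tcp_rot': array([ 0.9815,  0.1917, -0.0002, -0.0009]), 'ft_force': array([-0.3608, -0.1755, -0.1313]), 'moment': array([-0.0009,  0.036 , -0.0267]), 'grip_force': np.float64(0.0), 'gripper_width': np.float64(0.0853)} -0.0187
scene {'intrinsics': array([[417.7314,   0.    , 319.3182],
       [  0.    , 417.7314, 200.2606],
       [  0.    ,   0.    ,   1.    ]]), 'R': array([[-0.5764, -0.817 , -0.0147],
       [-0.5354,  0.3911, -0.7486],
       [ 0.6173, -0.4236, -0.6629]]), 't': array([0.387 , 0.3047, 0.7303])}
top {'intrinsics': array([[402.0006,   0.    , 321.4254],
       [  0.    , 402.0006, 199.5801],
       [  0.    ,   0.    ,   1.    ]]), 'R': array([[ 0.0929, -0.9957, -0.005 ],
       [-0.9758, -0.0901, -0.1993],
       [ 0.198 ,  0.0234, -0.9799]]), 't': array([0.052 , 0.5614, 0.7843])}
wrist {'intrinsics': array([[317.2615,   0.    , 322.0287],
       [  0.    , 317.2615, 202.9678],
       [  0.    ,   0.    ,   1.    ]]), 'hand_eye': array([[-0.0005, -0.9545, -0.2983,  0.0767],
       [ 1.    , -0.0005, -0.0002,  0.0015],
       [ 0.    , -0.2983,  0.9545, -0.1414],
       [ 0.    ,  0.    ,  0.    ,  1.    ]])}
```

View pics/top0.png

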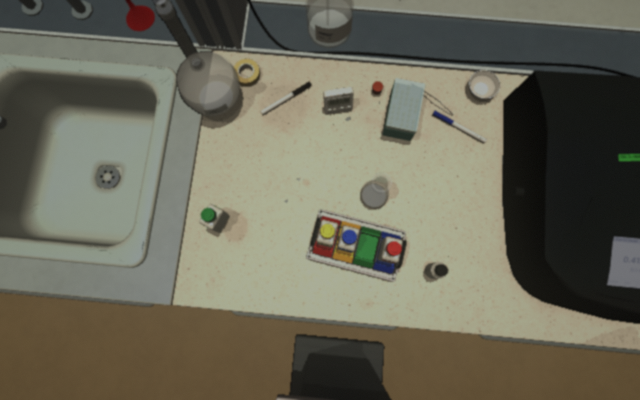

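View pics/scene0.png

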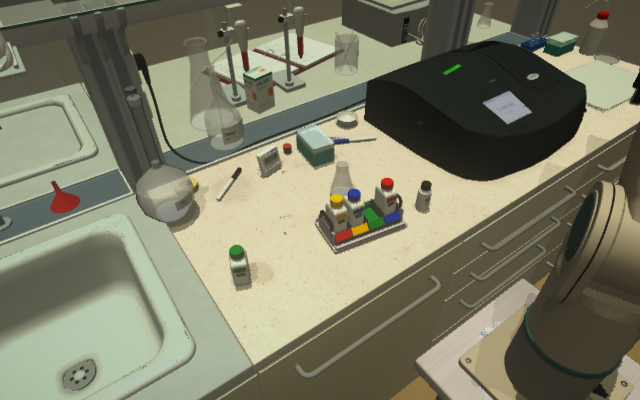

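The top view shows the lanes from left to right: red (holding yellow, cap at 328,230), yellow (holding blue, 349,237), green (empty, ~369,247) and blue (holding red, 394,248). The green cartridge is at (208,215), the flask at (374,192) and the dropper bottle at (436,270). The scene view agrees. Next I take coarse positions.

```bash
cat > h.py <<'E'
from plant import env,capture,camera_params,search_frame,pinpoint
import cv2,numpy as np
from scipy.spatial.transform import Rotation as Ro
np.set_printoptions(precision=4,suppress=True)
COL=['red','blue','yellow','green']
def cam(n):
    p=camera_params(n);K=np.array(p["intrinsics"])
    if n!="wrist": R=np.array(p["R"]);return K,R.T,-R.T@np.array(p["t"])
    s=env.state();H=np.array(p["hand_eye"]);T=Ro.from_quat(s["tcp_rot"]).as_matrix()
    return K,T@H[:3,:3],T@H[:3,3]+s["ee_pos"]
def onz(c,uv,z):   # pixel ray at world height z
    K,A,o=c;d=A@np.linalg.inv(K)@[uv[0],uv[1],1];return o+d*(z-o[2])/d[2]
def find(n,save=None):
    c=cam(n);im,dep=capture(n)
    if save: cv2.imwrite(save,im[...,::-1])
    for k in ['cartridge_'+x for x in COL]+['lane_'+x for x in COL]+['conical_flask','dropper_bottle']:
        for f,g in (('pin',pinpoint),('srch',search_frame)):
            if f=='srch' and not k[0] in 'x': continue
            r=g(n,k)
            for q in r[:2]:
                z=0.022
                if k in('cartridge_green','conical_flask','dropper_bottle'): z=0
                print(k,f,round(q['confidence'],2),np.round(q['uv'],1),onz(c,q['uv'],z))
    return c,im,dep
def goal(pos,yaw=None,down=True):
    """increment (tool units) from measured pose to pos with tool down, tool y at world angle yaw"""
    s=env.state();T=Ro.from_quat(s["tcp_rot"])
    if yaw is None: R=T
    else:
        y=np.array([np.cos(yaw),np.sin(yaw),0]);z=np.array([0,0,-1.]);x=np.cross(y,z)
        c=[Ro.from_matrix(np.c_[a*x,a*y,z]) for a in(1,-1)]
        R=min(c,key=lambda r:(T.inv()*r).magnitude())
    d=T.inv().apply(np.array(pos)-s["ee_pos"])/0.4;r=(T.inv()*R).as_rotvec()/(2*np.pi)
    print('shift',np.round(d,4),'turn',np.round(r,4))
E
python3 - <<'E'
from h import *
c,im,dep=find("top")
# caps via colour blob
hsv=cv2.cvtColor(im,cv2.COLOR_RGB2HSV)
K,A,o=c
for n,uv in dict(yellow=(328,230),blue=(349,237),red=(394,248),green=(208,215)).items():
    z=.113 if n!='green' else .091
    d=dep[uv[1],uv[0]];print(n,onz(c,uv,z),'depthpt',o+A@np.linalg.inv(K)@[uv[0],uv[1],1]*d)
E
```

```text
cartridge_red pin 0.84 [387.1 252.5] [ 0.4599 -0.0449  0.022 ]
cartridge_blue pin 0.73 [347.3 243.3] [0.4715 0.0407 0.022 ]
cartridge_yellow pin 0.97 [326.7 236.1] [0.4828 0.0859 0.022 ]
cartridge_green pin 0.67 [220.  219.6] [0.4998 0.3247 0.    ]
lane_red pin 0.75 [325.  235.5] [0.4837 0.0896 0.022 ]
lane_red pin 0.36 [217.3 219.2] [0.4974 0.3246 0.022 ]
lane_blue pin 0.59 [384.6 249.9] [ 0.4649 -0.0392  0.022 ]
lane_green pin 0.69 [367.7 251.3] [ 0.4586 -0.0037  0.022 ]
lane_green pin 0.2 [327.4 237.1] [0.4808 0.0842 0.022 ]
conical_flask pin 0.87 [372.3 196.6] [ 0.5828 -0.0077  0.    ]
dropper_bottle pin 0.64 [431.7 271.5] [ 0.43   -0.1462  0.    ]
yellow [0.4846 0.0842 0.113 ] depthpt [0.4845 0.0842 0.1141]
blue [0.4749 0.0431 0.113 ] depthpt [0.4751 0.0429 0.1109]
red [ 0.4619 -0.0437  0.113 ] depthpt [ 0.4618 -0.0435  0.1145]
green [0.4952 0.325  0.091 ] depthpt [0.4953 0.3251 0.0905]
```

Run:
```python
from h import *
for n in("top","scene"):
    K,A,o=cam(n);im,dep=capture(n)
    v,u=np.mgrid[:400,:640];P=o+(np.stack([u-K[0,2],v-K[1,2],u*0+K[0,0]],-1)/K[0,0]*dep[...,None])@A.T
    P=P[dep>0]
    for x in np.arange(.2,.6,.05):
        print(n,round(x,2),[ (lambda q: round(float(q.max()),2) if q.size else None)(P[(abs(P[:,0]-x)<.025)&(abs(P[:,1]-y)<.025),2]) for y in np.arange(-.7,.1,.05)])
goal([.45,.02,.36],-.176)
```

```text
top 0.2 [-0.89, -0.88, -0.89, -0.89, -0.89, -0.89, -0.89, -0.89, -0.89, -0.89, -0.89, -0.89, -0.89, -0.89, -0.89, -0.89]
top 0.25 [None, None, -0.9, -0.89, -0.89, -0.89, -0.89, -0.89, -0.89, -0.89, None, None, None, None, None, None]
top 0.3 [-0.14, -0.13, 0.0, 0.0, 0.0, 0.01, 0.0, 0.0, 0.0, 0.0, 0.0, 0.0, 0.0, 0.0, 0.0, 0.0]
top 0.35 [None, None, 0.0, 0.08, 0.09, 0.07, 0.0, 0.0, 0.0, 0.0, 0.0, 0.0, 0.01, 0.01, 0.0, 0.01]
top 0.4 [None, None, None, None, 0.14, 0.15, 0.15, 0.15, 0.07, 0.01, 0.01, 0.08, 0.0, 0.05, 0.03, 0.02]
top 0.45 [None, None, None, None, 0.15, 0.16, 0.16, 0.16, 0.15, 0.01, 0.01, 0.08, 0.0, 0.12, 0.09, 0.12]
top 0.5 [None, None, None, None, None, 0.18, 0.18, 0.17, 0.17, 0.0, 0.0, 0.0, 0.07, 0.11, 0.09, 0.12]
top 0.55 [None, None, None, None, None, 0.19, 0.19, 0.19, 0.18, 0.0, 0.0, 0.0, 0.01, 0.06, 0.11, 0.02]
scene 0.2 [None, None, None, 0.3, None, None, None, None, None, None, None, None, None, None, None, None]
scene 0.25 [None, 0.28, None, 0.31, None, None, None, None, None, -0.89, -0.89, None, None, None, None, None]
scene 0.3 [0.0, 0.0, 0.0, 0.0, 0.0, 0.0, 0.0, 0.0, 0.0, 0.0, 0.0, 0.0, 0.0, 0.0, 0.0, 0.0]
scene 0.35 [0.09, 0.11, 0.11, 0.11, 0.11, 0.08, 0.06, 0.0, 0.0, 0.0, 0.0, 0.01, 0.0, 0.0, 0.0, 0.0]
scene 0.4 [0.15, 0.14, 0.14, 0.14, 0.14, 0.15, 0.15, 0.15, 0.09, 0.0, 0.0, 0.08, 0.0, 0.05, 0.03, 0.02]
scene 0.45 [0.16, 0.16, 0.16, 0.16, 0.16, 0.16, 0.16, 0.16, 0.16, 0.0, 0.01, 0.08, 0.0, 0.12, 0.09, 0.12]
scene 0.5 [0.18, 0.18, 0.18, 0.18, 0.18, 0.18, 0.17, 0.17, 0.17, 0.0, 0.0, 0.0, 0.0, 0.09, 0.05, 0.12]
scene 0.55 [0.19, 0.19, 0.19, 0.2, 0.19, 0.19, 0.19, 0.19, 0.18, 0.0, 0.0, 0.0, 0.0, 0.07, 0.11, 0.0]
shift [ 1.0611 -1.248  -0.3216] turn [ 0.     -0.     -0.1606]
```

{"fn": "play_rows", "kwargs": {"increments": [[[0.1, -0.1, -0.25], [0, 0, -0.02]], [[0.2, -0.2, -0.32], [0, 0, -0.04]], [[0.53, -0.62, -0.32], [0, 0, -0.08]], [[0.53, -0.62, -0.32], [0, 0, -0.08]], [[0.53, -0.62, -0.32], [0, 0, -0.08]], [[0.53, -0.62, -0.32], [0, 0, -0.08]], [[0.53, -0.62, -0.32], [0, 0, -0.08]], [[0.53, -0.62, -0.32], [0, 0, -0.08]]], "fingers": -1}}

```text
t: 1.75
ee_pos: [0.3476, -0.2932, 0.3596]
tcp_rot: [0.903, 0.43, -0.0, 0.001]
ft_force: [-0.4, -1.4, -1.3]
gripper_width: 0.0852
grip_force: 0.0
```

Run:
```python
from h import *
print(env.state()['joint_positions'])
goal([.45,.02,.36],-.176)
```

```text
[ 0.7805  0.2081 -0.1752  1.8363  0.0413  1.0997 -0.0919]
shift [ 0.7691 -0.2949 -0.0018] turn [ 0.0001  0.0002 -0.0806]
```

{"fn": "play_rows", "kwargs": {"increments": [[[0.77, -0.29, 0], [0, 0, -0.08]], [[0.77, -0.29, 0], [0, 0, -0.08]], [[0.77, -0.29, 0], [0, 0, -0.08]], [[0.77, -0.29, 0], [0, 0, -0.08]], [[0.77, -0.29, 0], [0, 0, -0.08]], [[0.77, -0.29, 0], [0, 0, -0.08]], [[0.77, -0.29, 0], [0, 0, -0.08]], [[0.77, -0.29, 0], [0, 0, -0.08]]]}}

```text
t: 2.75
ee_pos: [0.4519, 0.0172, 0.3589]
tcp_rot: [0.769, 0.639, -0.001, 0.0]
ft_force: [-0.3, 0.4, -0.5]
gripper_width: 0.085
grip_force: 0.0
```

Run:
```python
from h import *
s=env.state();print(s['joint_positions'],s['ee_pos'],s['joint_vel'].round(3))
find("wrist","pics/w1.png")
```

```text
[ 0.2865  0.2257 -0.4812  1.8356  0.1167  1.1091 -0.4199] [0.4519 0.0172 0.3589] [ 0.008 -0.006 -0.002  0.004 -0.002 -0.002 -0.005]
cartridge_red pin 0.78 [333.9 195. ] [ 0.4596 -0.0468  0.022 ]
cartridge_blue pin 0.92 [336.5 136. ] [0.479  0.0421 0.022 ]
cartridge_yellow pin 0.87 [338.5 105.8] [0.4891 0.0837 0.022 ]
cartridge_green pin 0.5 [334.2 191.1] [ 0.4609 -0.0467  0.    ]
lane_blue pin 0.98 [335.7 192.1] [ 0.4632 -0.0426  0.022 ]
lane_yellow pin 0.91 [332.  135.4] [0.4726 0.0442 0.022 ]
lane_green pin 0.87 [334.1 164.3] [0.4683 0.001  0.022 ]
dropper_bottle pin 0.73 [329.6 248.3] [ 0.4355 -0.1462  0.    ]
```

View pics/w1.png

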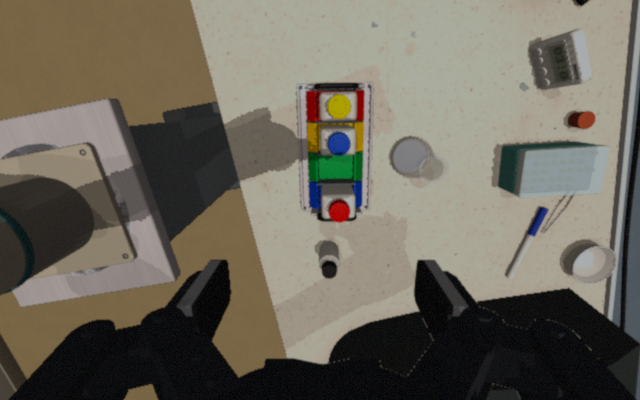

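The wrist view confirms the order. Caps are yellow (338,106), blue (338,143) and red (339,211), with the green lane empty at (335,165). The carrier is nearly aligned with the tool axes. Next I fit the carrier pose from the lane colours.

```bash
cat >> h.py <<'E'
HUE={'red':[(0,6),(174,180)],'yellow':[(15,34)],'green':[(50,80)],'blue':[(105,130)]}
def pts(n):
    c=cam(n);K,A,o=c;im,dep=capture(n)
    v,u=np.mgrid[:400,:640]
    P=o+(np.stack([u-K[0,2],v-K[1,2],u*0+K[0,0]],-1)/K[0,0]*dep[...,None])@A.T
    h=cv2.cvtColor(im,cv2.COLOR_RGB2HSV).astype(int)
    def mask(col):return sum((h[...,0]>=a)&(h[...,0]<=b) for a,b in HUE[col]).astype(bool)&(h[...,1]>140)&(h[...,2]>40)&(dep>0)
    return c,im,P,mask
def caps(n,hi=True):
    c,im,P,mask=pts(n);out={}
    for col in COL:
        m=mask(col)&(P[...,2]>.08)&(P[...,2]<.4)&(P[...,0]<.65)&(P[...,0]>.3)
        k,l,st,ce=cv2.connectedComponentsWithStats(m.astype(np.uint8))
        if k<2: continue
        i=1+st[1:,4].argmax();q=P[l==i];zt=np.percentile(q[:,2],90)
        q=q[q[:,2]>zt-.006];out[col]=(len(q),q.mean(0),(q.max(0)+q.min(0))/2,zt)
        print('cap',col,len(q),out[col][1],out[col][2],zt.round(4))
    return out
E
python3 - <<'E'
from h import *
for n in("wrist","top"):
    caps(n);c,im,P,mask=pts(n)
    for col in COL:
        m=mask(col)&(P[...,2]<.06)&(P[...,2]>.01)&(abs(P[...,0]-.47)<.06)&(abs(P[...,1]-.02)<.12)
        q=P[m];
        if len(q)<20: continue
        print(n,col,len(q),'rect',cv2.minAreaRect(q[:,:2].astype(np.float32)*1000),'z',np.percentile(q[:,2],[5,50,95]))
E
```

```text
cap red 344 [ 0.4637 -0.0437  0.1114] [ 0.4636 -0.0446  0.1104] 0.1126
cap blue 374 [0.4778 0.0419 0.1116] [0.4775 0.0418 0.1115] 0.1126
cap yellow 427 [0.4853 0.0846 0.1115] [0.4852 0.0844 0.1106] 0.1125
wrist red 597 rect ((483.66815185546875, 84.46394348144531), (41.91635513305664, 81.56388854980469), 80.56549835205078) z [0.0198 0.0276 0.0336]
wrist blue 427 rect ((461.9846496582031, -44.27975845336914), (45.76955032348633, 81.15725708007812), 80.33625793457031) z [0.0209 0.0288 0.0336]
wrist yellow 622 rect ((476.3230895996094, 41.14657974243164), (44.68714141845703, 81.45110321044922), 80.46692657470703) z [0.0194 0.027  0.0335]
wrist green 1293 rect ((469.0477294921875, -2.4331703186035156), (44.3741340637207, 80.0558853149414), 80.6451416015625) z [0.0194 0.0215 0.033 ]
cap blue 119 [0.4757 0.0438 0.1133] [0.475  0.044  0.1138] 0.115
cap yellow 141 [0.4826 0.086  0.113 ] [0.4828 0.086  0.1124] 0.1146
cap green 4 [0.4995 0.333  0.0914] [0.4993 0.3334 0.0911] 0.0921
top red 215 rect ((481.90789794921875, 86.94013214111328), (40.25017547607422, 79.78857421875), 80.9576187133789) z [0.022  0.0293 0.0352]
top yellow 247 rect ((474.9385681152344, 45.336265563964844), (42.46639633178711, 80.2939682006836), 82.45591735839844) z [0.0209 0.0284 0.0352]
top green 117 rect ((454.74676513671875, 10.006068229675293), (13.449287414550781, 48.05562210083008), 85.24798583984375) z [0.02   0.0229 0.0333]
```

Run:
```python
from h import *
goal([.4623,-.0452,.172],-.166)
```

```text
shift [-0.1547  0.0545  0.4683] turn [ 0.     -0.     -0.0022]
```

{"fn": "play_rows", "kwargs": {"increments": [[[-0.155, 0.0545, 0.1], [0, 0, -0.002]], [[-0.155, 0.0545, 0.2], [0, 0, -0.002]], [[-0.155, 0.0545, 0.3], [0, 0, -0.002]], [[-0.155, 0.0545, 0.4], [0, 0, -0.002]], [[-0.155, 0.0545, 0.468], [0, 0, -0.002]], [[-0.155, 0.0545, 0.468], [0, 0, -0.002]], [[-0.155, 0.0545, 0.468], [0, 0, -0.002]]]}}

```text
t: 4.38
ee_pos: [0.4631, -0.0453, 0.173]
tcp_rot: [0.764, 0.646, 0.001, 0.0]
ft_force: [0.2, -0.1, 0.2]
gripper_width: 0.0855
grip_force: 0.0
```

Run:
```python
from h import *
caps("wrist")
goal([.4623,-.0452,.052],-.166)
```

```text
cap red 1250 [ 0.4641 -0.0437  0.1114] [ 0.4639 -0.0443  0.1101] 0.1125
cap blue 1669 [0.4781 0.0414 0.1116] [0.478  0.0412 0.1111] 0.1126
cap yellow 1067 [0.4846 0.0778 0.1113] [0.4853 0.0782 0.1105] 0.1126
shift [-0.0002 -0.0034  0.3032] turn [ 0.0004 -0.     -0.0002]
```

{"fn": "play_rows", "kwargs": {"increments": [[[0, 0, 0.1], [0, 0, 0]], [[0, 0, 0.18], [0, 0, 0]], [[0, 0, 0.24], [0, 0, 0]], [[0, 0, 0.28], [0, 0, 0]], [[0, 0, 0.302], [0, 0, 0]], [[0, 0, 0.302], [0, 0, 0]]]}}

```text
t: 5.18
ee_pos: [0.4628, -0.0454, 0.0517]
tcp_rot: [0.764, 0.646, 0.0, 0.0]
ft_force: [-1.1, 0.7, 0.5]
gripper_width: 0.0854
grip_force: 0.0
```

{"fn": "play_rows", "kwargs": {"increments": [[[0, 0, 0], [0, 0, 0]], [[0, 0, 0], [0, 0, 0]], [[0, 0, 0], [0, 0, 0]], [[0, 0, 0], [0, 0, 0]], [[0, 0, 0], [0, 0, 0]], [[0, 0, 0], [0, 0, 0]], [[0, 0, 0], [0, 0, 0]]], "fingers": 1, "newtons": 30}}

```text
t: 6.05
ee_pos: [0.4627, -0.0455, 0.052]
tcp_rot: [0.764, 0.646, 0.0, 0.001]
ft_force: [-0.8, 0.1, 5.1]
gripper_width: 0.0456
grip_force: 30.5
```

{"fn": "play_rows", "kwargs": {"increments": [[[0, 0, -0.04], [0, 0, 0]], [[0, 0, -0.09], [0, 0, 0]], [[0, 0, -0.15], [0, 0, 0]], [[0, 0, -0.15], [0, 0, 0]], [[0.055, 0, -0.15], [0, 0, 0]], [[0.11, 0, -0.15], [0, 0, 0]], [[0.11, 0, -0.15], [0, 0, 0]], [[0.11, 0, -0.15], [0, 0, 0]]]}}

```text
t: 7.05
ee_pos: [0.4689, -0.0028, 0.1107]
tcp_rot: [0.764, 0.645, -0.001, -0.0]
ft_force: [0.5, 0.0, -1.8]
gripper_width: 0.0454
grip_force: 31.4
```

{"fn": "play_rows", "kwargs": {"increments": [[[0, 0, 0.04], [0, 0, 0]], [[0, 0, 0.07], [0, 0, 0]], [[0, 0, 0.09], [0, 0, 0]], [[0, 0, 0.11], [0, 0, 0]], [[0, 0, 0.125], [0, 0, 0]], [[0, 0, 0.14], [0, 0, 0]], [[0, 0, 0.147], [0, 0, 0]], [[0, 0, 0.147], [0, 0, 0]]]}}

```text
t: 8.05
ee_pos: [0.4696, -0.002, 0.0525]
tcp_rot: [0.764, 0.646, -0.0, 0.0]
ft_force: [-0.6, -0.2, -1.8]
gripper_width: 0.046
grip_force: 31.3
```

{"fn": "play_rows", "kwargs": {"increments": [[[0, 0, 0.003], [0, 0, 0]], [[0, 0, 0.003], [0, 0, 0]], [[0, 0, 0.003], [0, 0, 0]], [[0, 0, 0.003], [0, 0, 0]], [[0, 0, 0.003], [0, 0, 0]], [[0, 0, 0.003], [0, 0, 0]]], "fingers": -1}}

```text
t: 8.8
ee_pos: [0.4697, -0.002, 0.0514]
tcp_rot: [0.764, 0.646, 0.0, 0.0]
ft_force: [0.1, 0.0, -0.3]
gripper_width: 0.0851
grip_force: 0.0
```

{"fn": "play_rows", "kwargs": {"increments": [[[0, 0, -0.05], [0, 0, 0]], [[0, 0, -0.15], [0, 0, 0]], [[0, 0, -0.3], [0, 0, 0]], [[0, 0, -0.3], [0, 0, 0]], [[0.06, 0, -0.3], [0, 0, 0]], [[0.11, 0, -0.3], [0, 0, 0]], [[0.11, 0, -0.3], [0, 0, 0]], [[0.11, 0, -0.3], [0, 0, 0]]]}}

```text
t: 9.8
ee_pos: [0.4763, 0.0404, 0.1707]
tcp_rot: [0.764, 0.645, -0.001, -0.0]
ft_force: [-0.1, 0.2, -0.1]
gripper_width: 0.0852
grip_force: 0.0
```

Run:
```python
from h import *
caps("wrist");caps("top")
goal([.4771,.0414,.052],-.166)
```

```text
cap red 1111 [0.4713 0.0005 0.1113] [ 0.4709 -0.0006  0.11  ] 0.1125
cap blue 1274 [0.4784 0.0429 0.1115] [0.478  0.0421 0.1102] 0.1125
cap yellow 1484 [0.4857 0.0852 0.1116] [0.4855 0.0845 0.1103] 0.1126
cap yellow 147 [0.4826 0.0854 0.1159] [0.4774 0.0852 0.2122] 0.115
cap green 84 [ 0.6463 -0.427   0.2033] [ 0.6457 -0.4277  0.2031] 0.2054
shift [0.0035 0.0012 0.2973] turn [-0.0001  0.0002 -0.0004]
```

{"fn": "play_rows", "kwargs": {"increments": [[[0.003, 0.001, 0.1], [0, 0, 0]], [[0.003, 0.001, 0.18], [0, 0, 0]], [[0.003, 0.001, 0.24], [0, 0, 0]], [[0.003, 0.001, 0.28], [0, 0, 0]], [[0.003, 0.001, 0.298], [0, 0, 0]], [[0.003, 0.001, 0.298], [0, 0, 0]]]}}

```text
t: 10.65
ee_pos: [0.4774, 0.0421, 0.052]
tcp_rot: [0.764, 0.645, -0.0, -0.0]
ft_force: [0.4, -0.1, 0.2]
gripper_width: 0.0855
grip_force: 0.0
```

{"fn": "play_rows", "kwargs": {"increments": [[[0, 0, 0], [0, 0, 0]], [[0, 0, 0], [0, 0, 0]], [[0, 0, 0], [0, 0, 0]], [[0, 0, 0], [0, 0, 0]], [[0, 0, 0], [0, 0, 0]], [[0, 0, 0], [0, 0, 0]], [[0, 0, 0], [0, 0, 0]]], "fingers": 1, "newtons": 30}}

```text
t: 11.52
ee_pos: [0.4779, 0.0425, 0.0528]
tcp_rot: [0.764, 0.646, 0.0, 0.0]
ft_force: [-0.7, -0.3, 6.1]
gripper_width: 0.0457
grip_force: 31.6
```

{"fn": "play_rows", "kwargs": {"increments": [[[0, 0, -0.04], [0, 0, 0]], [[0, 0, -0.09], [0, 0, 0]], [[0, 0, -0.15], [0, 0, 0]], [[0, 0, -0.2], [0, 0, 0]], [[0, 0, -0.25], [0, 0, 0]], [[0, 0, -0.3], [0, 0, 0]], [[0, 0, -0.3], [0, 0, 0]], [[0, 0, -0.3], [0, 0, 0]]]}}

```text
t: 12.52
ee_pos: [0.477, 0.0422, 0.1715]
tcp_rot: [0.764, 0.646, -0.0, -0.0]
ft_force: [0.2, 0.3, -1.3]
gripper_width: 0.0453
grip_force: 31.2
```

{"fn": "play_rows", "kwargs": {"increments": [[[-0.05, 0, 0], [0, 0, 0]], [[-0.13, 0, 0], [0, 0, 0]], [[-0.2, 0, 0], [0, 0, 0]], [[-0.22, 0, 0], [0, 0, 0]], [[-0.22, 0, 0], [0, 0, 0]], [[-0.22, 0, 0], [0, 0, 0]], [[-0.22, 0, 0.1], [0, 0, 0]], [[-0.22, 0, 0.15], [0, 0, 0]]]}}

```text
t: 13.52
ee_pos: [0.4625, -0.043, 0.1109]
tcp_rot: [0.763, 0.646, -0.0, -0.001]
ft_force: [-1.0, -0.1, -1.1]
gripper_width: 0.0457
grip_force: 31.1
```

Run:
```python
from h import *
caps("wrist")
goal([.4625,-.0448,.052],-.166)
```

```text
cap red 2806 [ 0.4711 -0.0006  0.1115] [ 0.4708 -0.0013  0.1103] 0.1125
cap blue 3940 [ 0.4648 -0.038   0.1693] [ 0.4637 -0.0392  0.1748] 0.1704
cap yellow 101 [0.4833 0.0711 0.1007] [0.4834 0.0718 0.1023] 0.1036
cap green 2 [0.4944 0.0118 0.0829] [0.4944 0.0118 0.0829] 0.0832
shift [-0.0044  0.0041  0.1431] turn [-0.0007 -0.0001  0.0002]
```

{"fn": "play_rows", "kwargs": {"increments": [[[-0.003, 0.002, 0.03], [0, 0, 0]], [[-0.003, 0.002, 0.06], [0, 0, 0]], [[-0.003, 0.002, 0.08], [0, 0, 0]], [[-0.003, 0.002, 0.1], [0, 0, 0]], [[-0.003, 0.002, 0.12], [0, 0, 0]], [[-0.003, 0.002, 0.135], [0, 0, 0]], [[-0.003, 0.002, 0.145], [0, 0, 0]], [[-0.003, 0.002, 0.145], [0, 0, 0]]]}}

```text
t: 14.58
ee_pos: [0.4634, -0.0456, 0.0539]
tcp_rot: [0.764, 0.646, -0.0, -0.0]
ft_force: [0.2, -0.2, -1.0]
gripper_width: 0.0453
grip_force: 31.2
```

{"fn": "play_rows", "kwargs": {"increments": [[[0, 0, 0.004], [0, 0, 0]], [[0, 0, 0.004], [0, 0, 0]], [[0, 0, 0.004], [0, 0, 0]]]}}

```text
t: 14.95
ee_pos: [0.4637, -0.0456, 0.0528]
tcp_rot: [0.764, 0.646, 0.0, 0.0]
ft_force: [0.0, 0.5, 1.9]
gripper_width: 0.0458
grip_force: 31.5
```

{"fn": "play_rows", "kwargs": {"increments": [[[0, 0, 0], [0, 0, 0]], [[0, 0, 0], [0, 0, 0]], [[0, 0, 0], [0, 0, 0]], [[0, 0, 0], [0, 0, 0]], [[0, 0, 0], [0, 0, 0]], [[0, 0, 0], [0, 0, 0]]], "fingers": -1}}

```text
t: 15.7
ee_pos: [0.4635, -0.0456, 0.0525]
tcp_rot: [0.764, 0.646, 0.0, 0.0]
ft_force: [0.6, -0.3, -0.2]
gripper_width: 0.0852
grip_force: 0.0
```

{"fn": "play_rows", "kwargs": {"increments": [[[0, 0, -0.05], [0, 0, 0]], [[0, 0, -0.15], [0, 0, 0]], [[0, 0, -0.3], [0, 0, 0]], [[0.1, 0, -0.3], [0, 0, 0]], [[0.2, 0, -0.3], [0, 0, 0]], [[0.33, 0, -0.3], [0, 0, 0]], [[0.33, 0, -0.3], [0, 0, 0]], [[0.33, 0, -0.3], [0, 0, 0]]]}}

```text
t: 16.7
ee_pos: [0.485, 0.0841, 0.1723]
tcp_rot: [0.763, 0.646, -0.001, 0.0]
ft_force: [0.5, -1.0, 0.7]
gripper_width: 0.0856
grip_force: 0.0
```

Run:
```python
from h import *
caps("wrist");caps("top")
goal([.4844,.0848,.052],-.166)
```

```text
cap red 978 [0.4714 0.0008 0.1113] [ 0.471  -0.0008  0.1103] 0.1124
cap blue 185 [ 0.4695 -0.0183  0.1255] [0.473  0.0273 0.176 ] 0.1112
cap yellow 1279 [0.486  0.086  0.1114] [0.4858 0.0848 0.1102] 0.1125
cap green 86 [ 0.6463 -0.4268  0.2034] [ 0.6457 -0.4275  0.2037] 0.2053
shift [ 0.0043 -0.0023  0.3008] turn [-0.0001  0.0002 -0.0005]
```

{"fn": "play_rows", "kwargs": {"increments": [[[0.002, 0, 0.1], [0, 0, 0]], [[0.002, 0, 0.18], [0, 0, 0]], [[0.002, 0, 0.24], [0, 0, 0]], [[0.002, 0, 0.28], [0, 0, 0]], [[0.002, 0, 0.3], [0, 0, 0]], [[0.002, 0, 0.3], [0, 0, 0]]]}}

```text
t: 17.55
ee_pos: [0.4854, 0.0846, 0.0523]
tcp_rot: [0.764, 0.645, -0.0, -0.0]
ft_force: [-0.3, 0.6, 0.7]
gripper_width: 0.0856
grip_force: 0.0
```

{"fn": "play_rows", "kwargs": {"increments": [[[0, 0, 0], [0, 0, 0]], [[0, 0, 0], [0, 0, 0]], [[0, 0, 0], [0, 0, 0]], [[0, 0, 0], [0, 0, 0]], [[0, 0, 0], [0, 0, 0]], [[0, 0, 0], [0, 0, 0]], [[0, 0, 0], [0, 0, 0]]], "fingers": 1, "newtons": 30}}

```text
t: 18.42
ee_pos: [0.486, 0.0854, 0.0532]
tcp_rot: [0.764, 0.646, 0.0, 0.0]
ft_force: [-0.7, 0.4, 6.1]
gripper_width: 0.0456
grip_force: 31.4
```

{"fn": "play_rows", "kwargs": {"increments": [[[0, 0, -0.04], [0, 0, 0]], [[0, 0, -0.09], [0, 0, 0]], [[0, 0, -0.15], [0, 0, 0]], [[0, 0, -0.15], [0, 0, 0]], [[-0.055, 0, -0.15], [0, 0, 0]], [[-0.11, 0, -0.15], [0, 0, 0]], [[-0.11, 0, -0.15], [0, 0, 0]], [[-0.11, 0, -0.15], [0, 0, 0]]]}}

```text
t: 19.42
ee_pos: [0.4783, 0.0428, 0.112]
tcp_rot: [0.764, 0.646, 0.0, -0.0]
ft_force: [0.8, 1.0, -1.5]
gripper_width: 0.0456
grip_force: 31.4
```

Run:
```python
from h import *
caps("wrist")
goal([.477,.0414,.052],-.166)
```

```text
cap yellow 4073 [0.4804 0.0477 0.1702] [0.4794 0.0461 0.1761] 0.1712
cap green 2 [0.4566 0.0565 0.1163] [0.4566 0.0565 0.1163] 0.1164
shift [-0.0049 -0.0026  0.1505] turn [-0.     -0.0001  0.    ]
```

{"fn": "play_rows", "kwargs": {"increments": [[[-0.003, -0.001, 0.03], [0, 0, 0]], [[-0.003, -0.001, 0.06], [0, 0, 0]], [[-0.003, -0.001, 0.08], [0, 0, 0]], [[-0.003, -0.001, 0.1], [0, 0, 0]], [[-0.003, -0.001, 0.12], [0, 0, 0]], [[-0.003, -0.001, 0.135], [0, 0, 0]], [[-0.003, -0.001, 0.146], [0, 0, 0]], [[-0.003, -0.001, 0.149], [0, 0, 0]]]}}

```text
t: 20.48
ee_pos: [0.4776, 0.0409, 0.0532]
tcp_rot: [0.764, 0.646, -0.0, 0.0]
ft_force: [-2.5, -0.1, 13.8]
gripper_width: 0.0455
grip_force: 33.0
```

{"fn": "play_rows", "kwargs": {"increments": [[[0, 0, 0], [0, 0, 0]], [[0, 0, 0], [0, 0, 0]]]}}

```text
t: 20.72
ee_pos: [0.4776, 0.0409, 0.0532]
tcp_rot: [0.764, 0.646, 0.0, 0.0]
ft_force: [0.1, 1.5, 3.9]
gripper_width: 0.0455
grip_force: 31.8
```

{"fn": "play_rows", "kwargs": {"increments": [[[0, 0, 0], [0, 0, 0]], [[0, 0, 0], [0, 0, 0]], [[0, 0, 0], [0, 0, 0]], [[0, 0, 0], [0, 0, 0]], [[0, 0, 0], [0, 0, 0]], [[0, 0, 0], [0, 0, 0]]], "fingers": -1}}

```text
t: 21.48
ee_pos: [0.4776, 0.0409, 0.0529]
tcp_rot: [0.764, 0.646, -0.0, -0.0]
ft_force: [-0.4, -0.6, 0.4]
gripper_width: 0.0853
grip_force: 0.0
```

{"fn": "play_rows", "kwargs": {"increments": [[[0, 0, -0.05], [0, 0, 0]], [[0, 0, -0.15], [0, 0, 0]], [[0, 0, -0.3], [0, 0, 0]], [[0, 0, -0.3], [0, 0, 0]], [[-0.06, 0, -0.3], [0, 0, 0]], [[-0.11, 0, -0.3], [0, 0, 0]], [[-0.11, 0, -0.3], [0, 0, 0]], [[-0.11, 0, -0.3], [0, 0, 0]]]}}

```text
t: 22.48
ee_pos: [0.4703, -0.0017, 0.1726]
tcp_rot: [0.763, 0.646, 0.0, -0.0]
ft_force: [0.1, -0.3, 1.1]
gripper_width: 0.0852
grip_force: 0.0
```

Run:
```python
from h import *
caps("wrist")
goal([.4703,-.002,.052],-.166)
```

```text
cap red 1262 [ 0.4713 -0.0002  0.1114] [ 0.4711 -0.0013  0.1102] 0.1125
cap blue 1070 [ 0.4651 -0.0445  0.1114] [ 0.4646 -0.0457  0.1105] 0.1125
cap yellow 1454 [0.4788 0.0406 0.1115] [0.4787 0.0402 0.1104] 0.1126
cap green 1 [ 0.495  -0.0002  0.0809] [ 0.495  -0.0002  0.0809] 0.0809
shift [-0.0017  0.      0.3017] turn [-0.     -0.0001  0.    ]
```

Blue and yellow are seated: both cap tops read 0.1125. Now red goes to the red lane, over yellow.

{"fn": "play_rows", "kwargs": {"increments": [[[0, 0, 0.1], [0, 0, 0]], [[0, 0, 0.18], [0, 0, 0]], [[0, 0, 0.24], [0, 0, 0]], [[0, 0, 0.28], [0, 0, 0]], [[0, 0, 0.3], [0, 0, 0]], [[0, 0, 0.3], [0, 0, 0]]]}}

```text
t: 23.28
ee_pos: [0.4703, -0.0018, 0.0526]
tcp_rot: [0.763, 0.646, -0.0, -0.0]
ft_force: [-0.1, 0.1, -0.1]
gripper_width: 0.0856
grip_force: 0.0
```

{"fn": "play_rows", "kwargs": {"increments": [[[0, 0, 0], [0, 0, 0]], [[0, 0, 0], [0, 0, 0]], [[0, 0, 0], [0, 0, 0]], [[0, 0, 0], [0, 0, 0]], [[0, 0, 0], [0, 0, 0]], [[0, 0, 0], [0, 0, 0]], [[0, 0, 0], [0, 0, 0]]], "fingers": 1, "newtons": 30}}

```text
t: 24.15
ee_pos: [0.4707, -0.0026, 0.0535]
tcp_rot: [0.764, 0.646, 0.0, 0.0]
ft_force: [-0.7, -0.5, 6.3]
gripper_width: 0.0456
grip_force: 30.9
```

{"fn": "play_rows", "kwargs": {"increments": [[[0, 0, -0.04], [0, 0, 0]], [[0, 0, -0.09], [0, 0, 0]], [[0, 0, -0.15], [0, 0, 0]], [[0, 0, -0.2], [0, 0, 0]], [[0, 0, -0.25], [0, 0, 0]], [[0, 0, -0.3], [0, 0, 0]], [[0, 0, -0.3], [0, 0, 0]], [[0, 0, -0.3], [0, 0, 0]]]}}

```text
t: 25.15
ee_pos: [0.4698, -0.0028, 0.1723]
tcp_rot: [0.764, 0.645, -0.0, -0.0]
ft_force: [-0.1, -0.2, -0.9]
gripper_width: 0.0455
grip_force: 31.6
```

{"fn": "play_rows", "kwargs": {"increments": [[[0.05, 0, 0], [0, 0, 0]], [[0.13, 0, 0], [0, 0, 0]], [[0.2, 0, 0], [0, 0, 0]], [[0.22, 0, 0], [0, 0, 0]], [[0.22, 0, 0], [0, 0, 0]], [[0.22, 0, 0], [0, 0, 0]], [[0.22, 0, 0.1], [0, 0, 0]], [[0.22, 0, 0.15], [0, 0, 0]]]}}

```text
t: 26.15
ee_pos: [0.4842, 0.0824, 0.1116]
tcp_rot: [0.764, 0.645, -0.001, -0.0]
ft_force: [0.7, -0.4, -1.2]
gripper_width: 0.0457
grip_force: 31.5
```

Run:
```python
from h import *
goal([.4846,.0848,.053],-.166)
```

```text
shift [0.0064 0.0002 0.1464] turn [-0.0002  0.0003 -0.0005]
```

{"fn": "play_rows", "kwargs": {"increments": [[[0.003, 0, 0.03], [0, 0, 0]], [[0.003, 0, 0.06], [0, 0, 0]], [[0.003, 0, 0.08], [0, 0, 0]], [[0.003, 0, 0.1], [0, 0, 0]], [[0.003, 0, 0.12], [0, 0, 0]], [[0.003, 0, 0.135], [0, 0, 0]], [[0.003, 0, 0.145], [0, 0, 0]], [[0.003, 0, 0.148], [0, 0, 0]]]}}

```text
t: 27.15
ee_pos: [0.4851, 0.0854, 0.0536]
tcp_rot: [0.764, 0.646, -0.0, -0.0]
ft_force: [-2.7, 0.3, 8.4]
gripper_width: 0.0453
grip_force: 32.8
```

{"fn": "play_rows", "kwargs": {"increments": [[[0, 0, 0.001], [0, 0, 0]], [[0, 0, 0.001], [0, 0, 0]]]}}

```text
t: 27.4
ee_pos: [0.4851, 0.0854, 0.0536]
tcp_rot: [0.764, 0.646, 0.0, 0.0]
ft_force: [-0.9, -0.5, 1.6]
gripper_width: 0.0456
grip_force: 31.9
```

{"fn": "play_rows", "kwargs": {"increments": [[[0, 0, 0], [0, 0, 0]], [[0, 0, 0], [0, 0, 0]], [[0, 0, 0], [0, 0, 0]], [[0, 0, 0], [0, 0, 0]], [[0, 0, 0], [0, 0, 0]], [[0, 0, 0], [0, 0, 0]]], "fingers": -1}}

```text
t: 28.15
ee_pos: [0.4852, 0.0854, 0.0533]
tcp_rot: [0.764, 0.646, 0.0, 0.0]
ft_force: [-0.5, 0.6, -0.5]
gripper_width: 0.0856
grip_force: 0.0
```

{"fn": "play_rows", "kwargs": {"increments": [[[0, 0, -0.05], [0, 0, 0]], [[0, 0, -0.15], [0, 0, 0]], [[0, 0, -0.3], [0, 0, 0]], [[0.1, 0, -0.4], [0, 0, 0]], [[0.2, 0, -0.5], [0, 0, 0]], [[0.35, 0, -0.5], [0, 0, 0]], [[0.35, 0, -0.5], [0, 0, 0]], [[0.35, 0, -0.5], [0, 0, 0]]]}}

```text
t: 29.15
ee_pos: [0.508, 0.2228, 0.2527]
tcp_rot: [0.764, 0.646, -0.001, 0.0]
ft_force: [-0.1, -1.0, 0.1]
gripper_width: 0.0855
grip_force: 0.0
```

Run:
```python
from h import *
caps("wrist");c,im,dep=find("wrist","pics/w2.png")
```

```text
cap red 515 [0.4868 0.0886 0.1113] [0.4863 0.0872 0.1102] 0.1124
cap blue 10 [0.5043 0.2327 0.3245] [0.5043 0.2326 0.3243] 0.3249
cap yellow 476 [0.4798 0.0451 0.114 ] [0.4884 0.1295 0.2166] 0.1125
cap green 745 [0.4993 0.3257 0.0896] [0.4991 0.3259 0.0887] 0.0906
cartridge_red pin 0.92 [320.6 273.2] [0.4838 0.0853 0.022 ]
cartridge_blue pin 0.58 [322.7 356.1] [ 0.4639 -0.0486  0.022 ]
cartridge_green pin 0.69 [298.8  76.7] [0.5    0.3295 0.    ]
lane_red pin 0.82 [321.7 274.6] [0.4849 0.083  0.022 ]
lane_green pin 0.17 [324.8 354.4] [ 0.4674 -0.0461  0.022 ]
conical_flask pin 0.64 [401.7 314.5] [ 0.587 -0.014  0.   ]
```

View pics/w2.png

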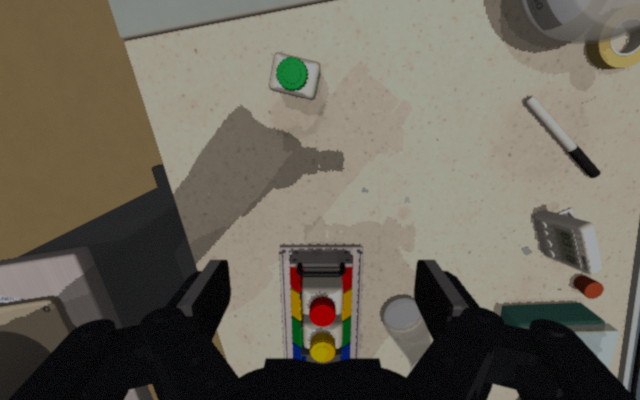

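The green cartridge stands at pixel (295,76), turned about 15° relative to the tool. Red sits in the red lane at (322,312) and yellow beside it at (323,350). Next I measure the green one's yaw.

Run:
```python
from h import *
c,im,P,mask=pts("wrist")
m=(P[...,2]>.052)&(P[...,2]<.1)&(np.hypot(P[...,0]-.499,P[...,1]-.326)<.04)
q=P[m];print(len(q),q.mean(0),cv2.minAreaRect((q[:,:2]*1000).astype(np.float32)))
m2=(P[...,2]>.052)&(P[...,2]<.07)&(np.hypot(P[...,0]-.499,P[...,1]-.326)<.04)
q=P[m2];print(len(q),cv2.minAreaRect((q[:,:2]*1000).astype(np.float32)))
```

```text
1787 [0.5008 0.3249 0.0772] ((499.4873352050781, 326.3074645996094), (35.06378936767578, 46.7406120300293), 67.20677947998047)
916 ((499.4873352050781, 326.3074645996094), (35.06378936767578, 46.7406120300293), 67.20677947998047)
```

Run:
```python
from h import *
goal([.4993,.3261,.15],-.398)
```

```text
shift [ 0.2493 -0.0654  0.2584] turn [ 0.     -0.      0.0367]
```

{"fn": "play_rows", "kwargs": {"increments": [[[0.1, -0.03, 0.05], [0, 0, 0.01]], [[0.2, -0.05, 0.1], [0, 0, 0.03]], [[0.249, -0.0655, 0.15], [0, 0, 0.0367]], [[0.249, -0.0655, 0.22], [0, 0, 0.0367]], [[0.249, -0.0655, 0.258], [0, 0, 0.0367]], [[0.249, -0.0655, 0.258], [0, 0, 0.0367]], [[0.249, -0.0655, 0.258], [0, 0, 0.0367]]]}}

```text
t: 30.68
ee_pos: [0.5, 0.3261, 0.1511]
tcp_rot: [0.833, 0.553, 0.001, -0.0]
ft_force: [-0.1, 0.5, 0.5]
gripper_width: 0.0856
grip_force: 0.0
```

Run:
```python
from h import *
caps("wrist")
goal([.4993,.3261,.031],-.398)
```

```text
cap yellow 1 [0.4385 0.3643 0.2111] [0.4385 0.3643 0.2111] 0.2111
cap green 1089 [0.4994 0.3268 0.0898] [0.499  0.3264 0.0884] 0.0906
shift [-0.0016 -0.0019  0.3006] turn [ 0.0002 -0.0003 -0.0001]
```

{"fn": "play_rows", "kwargs": {"increments": [[[0, -0.001, 0.1], [0, 0, 0]], [[0, -0.001, 0.18], [0, 0, 0]], [[0, -0.001, 0.24], [0, 0, 0]], [[0, -0.001, 0.28], [0, 0, 0]], [[0, -0.001, 0.3], [0, 0, 0]], [[0, -0.001, 0.3], [0, 0, 0]]]}}

```text
t: 31.48
ee_pos: [0.4991, 0.3263, 0.0303]
tcp_rot: [0.833, 0.553, 0.0, 0.0]
ft_force: [-0.7, -0.6, 0.6]
gripper_width: 0.0853
grip_force: 0.0
```

{"fn": "play_rows", "kwargs": {"increments": [[[0, 0, 0], [0, 0, 0]], [[0, 0, 0], [0, 0, 0]], [[0, 0, 0], [0, 0, 0]], [[0, 0, 0], [0, 0, 0]], [[0, 0, 0], [0, 0, 0]], [[0, 0, 0], [0, 0, 0]], [[0, 0, 0], [0, 0, 0]]], "fingers": 1, "newtons": 30}}

```text
t: 32.35
ee_pos: [0.4992, 0.3266, 0.0309]
tcp_rot: [0.833, 0.553, 0.001, -0.0]
ft_force: [0.2, 0.4, 6.0]
gripper_width: 0.0458
grip_force: 31.8
```

{"fn": "play_rows", "kwargs": {"increments": [[[0, 0, -0.04], [0, 0, 0]], [[0, 0, -0.09], [0, 0, 0]], [[0, 0, -0.15], [0, 0, 0]], [[0, 0, -0.22], [0, 0, 0]], [[0, 0, -0.3], [0, 0, 0]], [[0, 0, -0.4], [0, 0, 0]], [[0, 0, -0.4], [0, 0, 0]], [[0, 0, -0.4], [0, 0, 0]]]}}

```text
t: 33.35
ee_pos: [0.4984, 0.3255, 0.1898]
tcp_rot: [0.833, 0.553, -0.001, 0.0]
ft_force: [-0.3, -0.5, -1.8]
gripper_width: 0.0457
grip_force: 31.4
```

Run:
```python
from h import *
goal([.4700,-.0022,.19],-.166)
```

```text
shift [-0.7826  0.252   0.0003] turn [-0.0001  0.0002 -0.0369]
```

{"fn": "play_rows", "kwargs": {"increments": [[[-0.08, 0.026, 0], [0, 0, -0.004]], [[-0.2, 0.064, 0], [0, 0, -0.01]], [[-0.32, 0.103, 0], [0, 0, -0.016]], [[-0.44, 0.142, 0], [0, 0, -0.022]], [[-0.56, 0.18, 0], [0, 0, -0.028]], [[-0.68, 0.219, 0], [0, 0, -0.034]], [[-0.75, 0.242, 0], [0, 0, -0.037]], [[-0.783, 0.252, 0], [0, 0, -0.037]]]}}

```text
t: 34.35
ee_pos: [0.4692, -0.0036, 0.189]
tcp_rot: [0.764, 0.645, -0.001, -0.001]
ft_force: [-0.1, 0.5, -1.4]
gripper_width: 0.0459
grip_force: 31.4
```

{"fn": "play_rows", "kwargs": {"increments": [[[0, 0, 0], [0, 0, 0]], [[0, 0, 0], [0, 0, 0]], [[0, 0, 0], [0, 0, 0]]]}}

```text
t: 34.72
ee_pos: [0.4706, -0.0, 0.1901]
tcp_rot: [0.762, 0.647, 0.0, -0.0]
ft_force: [-1.9, -0.1, -1.1]
gripper_width: 0.0457
grip_force: 31.4
```

Run:
```python
from h import *
caps("wrist")
goal([.4700,-.0022,.053],-.166)
im,d=capture("wrist");cv2.imwrite("pics/w3.png",im[...,::-1])
```

```text
cap red 1427 [0.4862 0.0862 0.1116] [0.4859 0.0861 0.1108] 0.1126
cap blue 1 [0.4545 0.0193 0.1676] [0.4545 0.0193 0.1676] 0.1676
cap yellow 1231 [0.4788 0.0406 0.1116] [0.4784 0.04   0.1103] 0.1126
cap green 3408 [0.4724 0.0045 0.2487] [0.4718 0.0042 0.2474] 0.2497
shift [-0.0051 -0.0007  0.3429] turn [ 0.     -0.0001  0.0005]
```

View pics/w3.png

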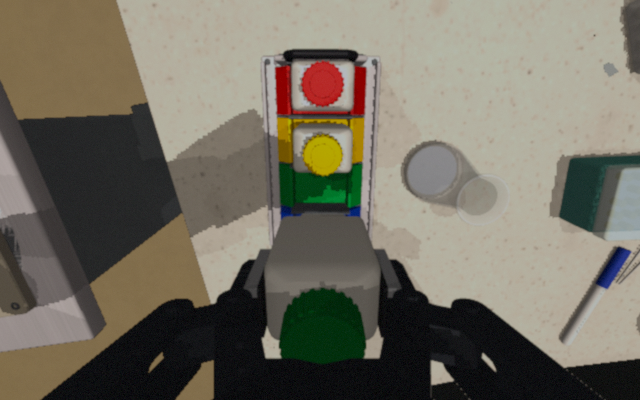

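The held cartridge is square to the carrier, with the green lane at (325,190) still free between yellow (323,155) and blue. I lower it in two stages.

{"fn": "play_rows", "kwargs": {"increments": [[[-0.004, 0, 0.06], [0, 0, 0]], [[-0.004, 0, 0.12], [0, 0, 0]], [[-0.004, 0, 0.17], [0, 0, 0]], [[-0.004, 0, 0.2], [0, 0, 0]], [[-0.004, 0, 0.2], [0, 0, 0]], [[-0.004, 0, 0.2], [0, 0, 0]]]}}

```text
t: 35.58
ee_pos: [0.4707, -0.0029, 0.1107]
tcp_rot: [0.763, 0.646, 0.0, 0.0]
ft_force: [0.1, 0.1, -2.2]
gripper_width: 0.0453
grip_force: 31.3
```

Run:
```python
from h import *
goal([.4700,-.0022,.053],-.166)
```

```text
shift [ 0.0015 -0.0023  0.1442] turn [ 0.0002 -0.      0.0002]
```

{"fn": "play_rows", "kwargs": {"increments": [[[0.001, -0.001, 0.03], [0, 0, 0]], [[0.001, -0.001, 0.06], [0, 0, 0]], [[0.001, -0.001, 0.08], [0, 0, 0]], [[0.001, -0.001, 0.1], [0, 0, 0]], [[0.001, -0.001, 0.12], [0, 0, 0]], [[0.001, -0.001, 0.135], [0, 0, 0]], [[0.001, -0.001, 0.142], [0, 0, 0]], [[0.001, -0.001, 0.144], [0, 0, 0]]]}}

```text
t: 36.58
ee_pos: [0.4697, -0.0027, 0.0528]
tcp_rot: [0.763, 0.646, -0.0, 0.0]
ft_force: [-2.0, 0.4, 10.6]
gripper_width: 0.0455
grip_force: 32.6
```

{"fn": "play_rows", "kwargs": {"increments": [[[0, 0, 0.002], [0, 0, 0]], [[0, 0, 0.002], [0, 0, 0]]]}}

```text
t: 36.83
ee_pos: [0.4698, -0.0027, 0.0528]
tcp_rot: [0.763, 0.646, 0.0, 0.0]
ft_force: [-3.1, -0.3, 10.7]
gripper_width: 0.0453
grip_force: 32.9
```

{"fn": "play_rows", "kwargs": {"increments": [[[0, 0, 0], [0, 0, 0]], [[0, 0, 0], [0, 0, 0]], [[0, 0, 0], [0, 0, 0]], [[0, 0, 0], [0, 0, 0]], [[0, 0, 0], [0, 0, 0]], [[0, 0, 0], [0, 0, 0]]], "fingers": -1}}

```text
t: 37.58
ee_pos: [0.4698, -0.0027, 0.0517]
tcp_rot: [0.763, 0.646, -0.0, -0.0]
ft_force: [-0.0, 0.3, -0.2]
gripper_width: 0.0854
grip_force: 0.0
```

{"fn": "play_rows", "kwargs": {"increments": [[[0, 0, -0.05], [0, 0, 0]], [[0, 0, -0.15], [0, 0, 0]], [[0, 0, -0.3], [0, 0, 0]], [[0, 0, -0.45], [0, 0, 0]], [[0, 0, -0.6], [0, 0, 0]], [[0, 0, -0.6], [0, 0, 0]], [[0, 0, -0.6], [0, 0, 0]], [[0, 0, -0.6], [0, 0, 0]]]}}

```text
t: 38.58
ee_pos: [0.4687, -0.0029, 0.2903]
tcp_rot: [0.763, 0.646, -0.001, -0.001]
ft_force: [-0.2, -0.1, 0.2]
gripper_width: 0.0852
grip_force: 0.0
```

Run:
```python
from h import *
caps("wrist");find("wrist","pics/w4.png")
```

```text
cap red 655 [0.486  0.086  0.1116] [0.486  0.0859 0.1111] 0.1126
cap blue 489 [ 0.4647 -0.0451  0.1114] [ 0.4645 -0.0454  0.1103] 0.1125
cap yellow 595 [0.4787 0.0403 0.1115] [0.4786 0.0398 0.1108] 0.1126
cap green 529 [ 0.4708 -0.0026  0.1116] [ 0.4707 -0.0034  0.1103] 0.1127
cartridge_red pin 0.62 [320.4  89.5] [0.4822 0.088  0.022 ]
cartridge_blue pin 0.92 [325.  196.2] [ 0.4659 -0.0463  0.022 ]
cartridge_yellow pin 0.67 [327.9 129.4] [0.4837 0.0397 0.022 ]
cartridge_green pin 0.9 [324.1 163.4] [ 0.4713 -0.0061  0.    ]
lane_red pin 0.61 [321.1  91. ] [0.4828 0.0862 0.022 ]
lane_yellow pin 0.95 [320.5 128.2] [0.4747 0.0427 0.022 ]
lane_green pin 0.8 [320.5 162.3] [ 0.4675 -0.      0.022 ]
conical_flask pin 0.63 [410.8 153.8] [ 0.5896 -0.0125  0.    ]
dropper_bottle pin 0.56 [319.1 258.6] [ 0.4403 -0.1477  0.    ]
```

View pics/w4.png

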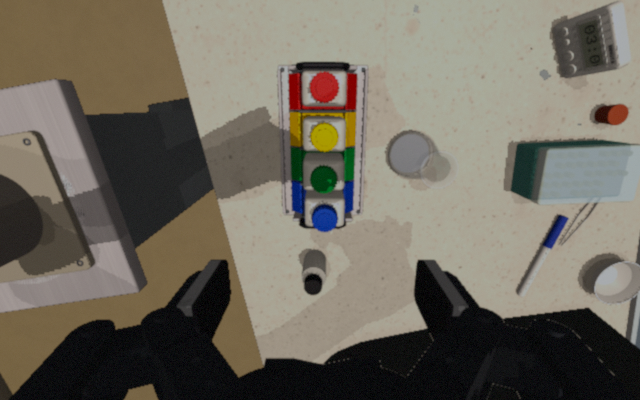

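Red (323,87), yellow (323,137), green (323,178) and blue (323,218) each stand in the matching lane. All the cap tops are at 0.1125 m and within 3 mm of the lane centres. The flask and dropper bottle have not moved and the gripper is clear, so I hand in.

```bash
python3 -c "
from plant import env
print(env.hand_in())"
```

```text
the job is handed in; nothing more can be done
None
```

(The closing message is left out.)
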